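# Nest the inspection cups and put the rejects cup on its stand

## Task

Close the lot at the inspection bench: on the green stand build one nest of cups from the outside in, in this order: the red cup centred on the stand, then the yellow cup fully down inside the red one, then the grey cup, which you pull out of the blue one, fully down inside the yellow, and last the white lid seated on the grey cup. Put the emptied blue cup in the middle of the orange stand, whenever it suits. All cups stand upright at the end; leave the amber bottle and the black jar standing where they are.

Things in the scene. Friction and masses are not known exactly. Their poses are not given: they have to be found in the camera images.
- red_cup: Red upright open round plastic cup, outside diameter 56 mm at the foot widening evenly to 66 mm at the rim, 45 mm tall, wall 3 mm, floor 4 mm thick. Origin: centre of its underside, z up along its axis. Large and low; starts empty on the bench.
- yellow_cup: Yellow upright open round plastic cup, outside diameter 45 mm at the foot widening evenly to 52 mm at the rim, 70 mm tall, wall 3 mm, floor 4 mm thick. Origin: centre of its underside, z up along its axis. Starts empty on the bench. Down inside the red cup its underside is 4 mm above the red cup's underside, it has about 2.5 mm of play all round and stands 29 mm out of it.
- grey_cup: Grey upright open round plastic cup, outside diameter 33 mm at the foot widening evenly to 40 mm at the rim, 95 mm tall, wall 3 mm, floor 4 mm thick. Origin: centre of its underside, z up along its axis. Starts loose in the blue cup. Inside the blue or yellow cup its underside is 4 mm above theirs; about 3 mm of play all round, 29 mm stands out.
- blue_cup: Blue upright open round plastic cup, outside diameter 45 mm at the foot widening evenly to 52 mm at the rim, 70 mm tall, wall 3 mm, floor 4 mm thick. Origin: centre of its underside, z up along its axis. Same shape as the yellow cup; stands on the bench with the grey cup in it at the start.
- lid: White round lid, black knob, upright on the bench. From the underside up: plug 28 mm in diameter, 8 mm high (lowest 4 mm taper to 22 mm); flange 46 mm in diameter, 5 mm thick; upright round knob 18 mm in diameter, 26 mm high. The plug enters the grey cup's mouth (34 mm inside), the flange rests on its rim: lid underside 87 mm above the cup's. Origin: centre of the plug's underside, z up.
- green_stand: Green round flat-topped stand, fixed to the bench, 90 mm in diameter and 10 mm high, with a thin white circle drawn near its edge. Origin: centre of its underside, on the bench surface. No rim: the red cup's underside stands 10 mm above the bench on it.
- orange_stand: Orange round flat-topped stand, fixed to the bench, 90 mm in diameter and 10 mm high, with a thin white circle drawn near its edge. Origin: centre of its underside, on the bench surface. No rim: the blue cup's underside stands 10 mm above the bench on it.
- bottle: Small amber bottle with white cap, 38 mm in diameter, 85 mm tall, standing loose on the bench; not to be moved. Origin: centre of its underside.
- jar: Small black screw jar, 52 mm in diameter, 60 mm tall, standing loose on the bench; not to be moved. Origin: centre of its underside.
Things that resemble listed ones, but are neither listed nor needed, are in the scene too. What is shaped like the blue_cup but pink is not meant. Of the things that look like the yellow_cup, take the one that is nearest to the robot's base at the start.

How it is judged:
On the way, in this order (a step that is already met when the one before it is completed fails the run):
1. the red cup stands on the green stand (horizontal distance between red_cup and green_stand below 0.015 m and z of red_cup in the frame of green_stand between 0.007 and 0.014 m and angle between red_cup's own z axis and vertical below 0.12 rad), for 0.2 s.
2. the yellow cup is down inside the red cup (all of step 1 and horizontal distance between yellow_cup and red_cup below 0.008 m and z of yellow_cup in the frame of red_cup between 0.001 and 0.008 m and angle between yellow_cup's own z axis and vertical below 0.12 rad), for 0.2 s.
3. the grey cup is down inside the yellow cup (all of step 2 and horizontal distance between grey_cup and yellow_cup below 0.008 m and z of grey_cup in the frame of yellow_cup between 0.001 and 0.008 m and angle between grey_cup's own z axis and vertical below 0.12 rad), for 0.2 s.
4. the lid sits on the grey cup (all of step 3 and horizontal distance between lid and grey_cup below 0.008 m and z of lid in the frame of grey_cup between 0.083 and 0.091 m and angle between lid's own z axis and vertical below 0.12 rad), for 0.2 s.
At the end, for the whole second after the job is handed in: Red on the green stand and blue on the orange one, within 15 mm of centre; yellow down on red's floor, grey on yellow's floor, the lid on grey's rim (8 mm off axis, 4 mm in height at most); all upright within 0.12 rad and at rest (all of step 4 and horizontal distance between blue_cup and orange_stand below 0.015 m and z of blue_cup in the frame of orange_stand between 0.007 and 0.014 m and angle between blue_cup's own z axis and vertical below 0.12 rad and linear speed of each of red_cup, yellow_cup, grey_cup, lid, blue_cup below 0.02 m/s and angular speed of each of red_cup, yellow_cup, grey_cup, lid, blue_cup below 0.2 rad/s); the robot touches nothing.
It fails at once if the amber bottle or the black jar is shifted by more than 25 mm or tipped over (distance of any of bottle, jar from where it was at the start of the episode above 0.025 m or angle between any of bottle, jar's own z axis and vertical above 0.4 rad).
It also fails if it takes over 144 s, if anything falls off the work surface, if the arm or the gripper's body presses on something with over 40 N, if the wrist force passes 120 N, or if a joint passes its speed limit or range.

## Robot

A 6-joint arm with a two-finger parallel gripper is mounted at the origin on the work surface. World frame = base frame: x ahead of the robot, y to its left, z up, the work surface at z = 0. Lengths are in m, angles in rad, forces in N, time in s.
With the tool pointing down it reaches from about 0.3 to 0.875 m from the base axis. Payload 6.4 kg.
Tool frame: the origin (TCP) lies where the fingers leave the gripper's body, on its centre line; the fingertips stand 64 mm ahead of it and the grasp point (between the pads) lies 45 mm ahead of it; y points along the fingers, x is the direction in which the jaws open and shut, and the axes are right-handed (so a half turn about y gives the same grasp; the last joint's range is limited). The gripper opens to 88 mm and grips with 3 to 60 N. Pads are 18 mm wide; open, the fingers measure 123 mm over their backs; the gripper's body (75 mm by 187 mm) begins 45 mm behind the grasp point.
Start: joints at [-1.489, 0.181, 1.607, -0, 1.354, -0.206], TCP at [0.163, -0.551, 0.303] pointing down, gripper open.
Joint ranges: [-2.99, 2.99], [-0.89, 2.07], [0.3, 2.58], [-1.14, 4.28], [0, 2.63], [-3.12, 3.12]. Speed limits (rad/s): [2.57, 2.57, 3.01, 3.14, 3.14, 3.14].

## Interface

Orientations are given as [roll, pitch, yaw] about the fixed x, y, z axes, in that order (R = Rz(yaw) Ry(pitch) Rx(roll)).
In Python, from bench import * gives the robot as it stands.
- The arm moves only by the tool step_arm, never from a script. Its argument "series" is one flat list of numbers, 5 for each row, row after row: the shift along the tool's x, y, z in units of 50 mm (1.0 is 50 mm), then the turn about the tool's y in units of 5 degrees (1.0 is 5 degrees), then the opening, from 0 (shut) to 1 (fully open). In form: [tx, ty, tz, twist, claw, tx, ty, tz, twist, claw, ...]. A call has 1 to 20 rows; each row is the pose to reach, as a shift and turn from the pose measured when the call began, along the tool's axes at that moment; what a row does not reach only later rows make up. A row lasts 1/10 s, in which the tool goes at most 50 mm and 8.59 degrees, less where a joint would pass 70% of its speed; a pose out of reach is approached as far as the arm can. A call with a gripper value outside its range is refused whole. The fingers move at their own pace and stop on an object; "newtons" is the grip in N (left out, the last holds). Time passes only in rows, so rows that repeat a pose let the fingers close. It gives the time, the measured TCP pose, the force and the opening at its end, in the units of the state.
- get_obs(): the state, without advancing time (a new reading comes with each control period).
- read_camera(name): name is "scene" or "top" or "wrist"; returns (picture, depth): 480x640x3 uint8, blue, green, red; 480x640 float32, m along the optical axis (not along the pixel's ray), 0 where there is no reading.
- calibration(name): a dict with "camera_matrix" (3x3 intrinsics, pixels), "xyz" and "rotation" of the camera in the world. Camera axes: x right, y down, z forward; pixel columns grow to the right and rows downward; lengths in m; the calibration is good to about 2 mm. A picture is of the moment at which its call begins: read the wrist's pose just before it. calibration takes no time and is no camera call; for the wrist camera it gives the pose at the moment of the call.
- close_job(): hands the job in, once; it reports no verdict.
The state is a dict: "clock": time; "joint_positions": joint angles; "joint_vel": joint speeds; "tau": joint torques, N m; "tool_pos": TCP position; "orientation": TCP orientation; "contact_force": force on the tool from outside, world axes, zero at the start; "wrist_torque": the same for the moment, N m; "gripper_width": finger opening in m.
Only numpy, scipy, OpenCV 4.12 (cv2) and the standard library are available. Lean on these libraries where they do the work, as an engineer would, in place of code of your own. Each camera call takes 0.05 s, during which the arm holds its last target. There are 200 camera calls.

## Working session

There is one attempt and no reset: what is moved stays moved. The work goes in short steps, Python scripts to look and compute and a tool call to move; the robot and the scene stay as the last step left them, time stands still between calls to the robot, and variables do not carry over. Pictures are saved under pics/ and viewed, about 12 in all and at most 16, crops included, and the job is handed in when it is done.

Besides the shell and the picture viewer there is one more tool, called as a command line: name --argument value ..., lists and objects as JSON in quotes. step_arm: Moves the arm, as the interface text tells. Its arguments: {"type":"object","properties":{"series":{"type":"array"},"newtons":{"type":"number"}},"required":["series"]}

```bash
mkdir -p pics; ls; cat > h.py <<'E'
from bench import *
import numpy as np, cv2
from scipy.spatial.transform import Rotation as R
def cloud(name):
    c=calibration(name); im,d=read_camera(name)
    K=np.array(c["camera_matrix"]); v,u=np.mgrid[:480,:640]
    p=np.stack([(u-K[0,2])/K[0,0]*d,(v-K[1,2])/K[1,1]*d,d],-1)
    P=p@np.array(c["rotation"]).T+np.array(c["xyz"]); P[d==0]=np.nan
    return im,P
def to_tool(w):
    o=get_obs(); Rt=R.from_euler('xyz',o["orientation"]).as_matrix()
    return Rt.T@(np.array(w)-np.array(o["tool_pos"]))/0.05
E
python3 - <<'E'
from h import *
o=get_obs(); print({k:np.round(v,3) for k,v in o.items()})
print(np.round(R.from_euler('xyz',o["orientation"]).as_matrix(),3))
for n in("scene","top"):
    c=calibration(n); print(n,{k:np.round(v,3).tolist() for k,v in c.items() if k in("camera_matrix","xyz","rotation")})
    im,P=cloud(n); cv2.imwrite(f"pics/{n}0.png",im); np.savez(f"{n}0.npz",im=im,P=P)
print(np.round(calibration("wrist")["rotation"],2),calibration("wrist")["xyz"])
E
```

```text
pics
{'clock': np.float64(0.0), 'joint_positions': array([-1.489,  0.182,  1.608, -0.   ,  1.354, -0.206]), 'joint_vel': array([ 0.   , -0.   , -0.002,  0.   ,  0.001, -0.001]), 'tau': array([-1.0000e-03, -4.3387e+01, -3.4185e+01,  7.0000e-02,  3.9000e-02,
       -0.0000e+00]), 'tool_pos': array([ 0.163, -0.551,  0.302]), 'orientation': array([-1.57 ,  0.002, -1.283]), 'contact_force': array([ 0.454,  0.173, -0.323]), 'wrist_torque': array([ 0.047, -0.009,  0.022]), 'gripper_width': np.float64(0.088)}
[[ 0.284 -0.     0.959]
 [-0.959  0.002  0.284]
 [-0.002 -1.     0.   ]]
scene {'camera_matrix': [[540.952, 0.0, 319.844], [0.0, 540.952, 239.134], [0.0, 0.0, 1.0]], 'xyz': [1.335, -0.276, 1.061], 'rotation': [-2.441, -0.017, 1.23]}Traceback (most recent call last):
  File "<stdin>", line 6, in <module>
  File "h.py", line 8, in cloud
    P=p@np.array(c["rotation"]).T+np.array(c["xyz"]); P[d==0]=np.nan
      ~~~~~~~~~~~~~~~~~~~~~~~~~~~^~~~~~~~~~~~~~~~~~~
ValueError: operands could not be broadcast together with shapes (480,640) (3,)
```

```bash
sed -i 's/np.array(c\["rotation"\]).T/R.from_euler("xyz",c["rotation"]).as_matrix().T/' h.py
python3 - <<'E'
from h import *
for n in("scene","top"):
    im,P=cloud(n); cv2.imwrite(f"pics/{n}0.png",im); np.savez(f"{n}0.npz",im=im,P=P)
c=calibration("wrist");print(np.round(R.from_euler("xyz",c["rotation"]).as_matrix(),2),c["xyz"])
E
```

```text
[[ 0.28 -0.91 -0.31]
 [-0.96 -0.27 -0.09]
 [-0.    0.32 -0.95]] [ 0.24388053 -0.52647495  0.38343371]
```

View pics/top0.png

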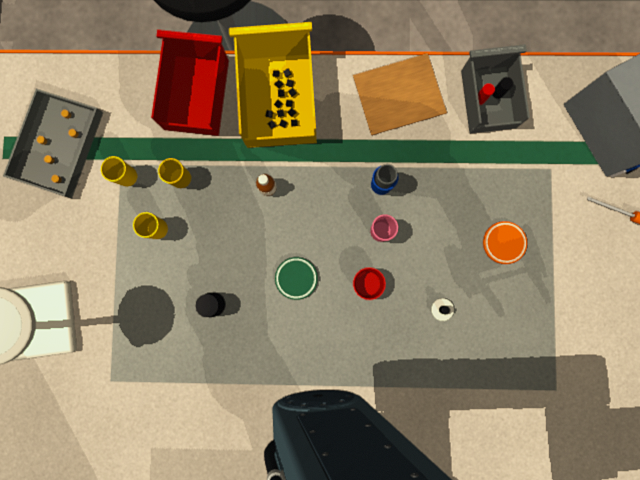

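View pics/scene0.png

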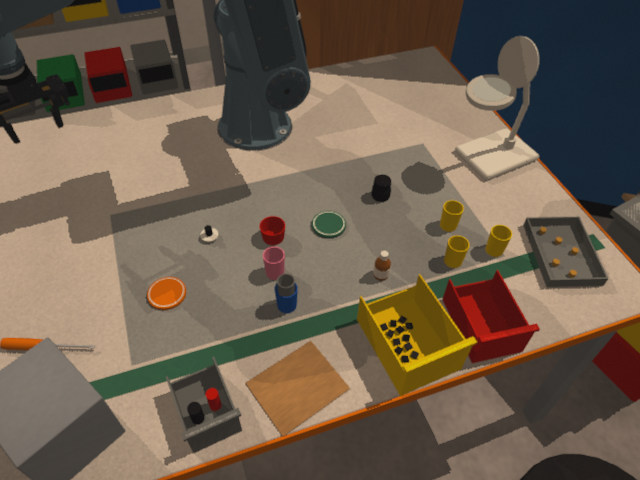

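The top view shows the green stand (296,278), red cup (369,284), blue+grey (384,180), pink decoy (384,228), lid (442,310), orange stand (505,243), three yellow cups (118,170; 172,172; 148,226), the bottle (265,183) and the jar (210,304). I'll measure them now.

```bash
cat >> h.py <<'E'
def circ(pts):
    A=np.c_[2*pts[:,:2],np.ones(len(pts))]; s=np.linalg.lstsq(A,(pts[:,:2]**2).sum(1),rcond=None)[0]
    return s[:2],np.sqrt(s[2]+s[:2]@s[:2])
E
python3 - <<'E'
from h import *
f=np.load("top0.npz"); P=f["P"]; im=f["im"]
def box(u,v,r=26): return P[v-r:v+r,u-r:u+r].reshape(-1,3)
print("table z",np.nanmedian(P[330:350,300:350,2]))
for n,u,v,z0,z1,r in [("green",296,278,.007,.013,30),("orange",505,243,.007,.013,30),("red",369,284,.041,.05,24),("pink",384,228,.064,.076,22),("bluerim",384,180,.064,.074,22),("grey",384,180,.094,.105,22),("lidflange",442,310,.009,.016,20),("lidknob",442,310,.032,.045,20),
 ("yA",118,170,.065,.075,24),("yB",172,172,.065,.075,24),("yC",148,226,.065,.075,24),("bottle",265,183,.07,.09,20),("jar",210,304,.055,.065,24)]:
    q=box(u,v,r); q=q[(q[:,2]>z0)&(q[:,2]<z1)]
    c,rr=circ(q); mn,mx=q.min(0),q.max(0)
    print(n,len(q),"fit",c.round(4),"r",rr.round(4),"mid",((mn+mx)/2)[:2].round(4),"ext",(mx-mn)[:2].round(3),"zmax",mx[2].round(4),"reach",np.hypot(*c).round(3))
E
```

```text
table z 0.000378021845873322
green 1285 fit [0.4608 0.0733] r 0.0314 mid [0.4605 0.0736] ext [0.088 0.088] zmax 0.013 reach 0.467
orange 1294 fit [ 0.5412 -0.3598] r 0.0318 mid [ 0.5412 -0.3598] ext [0.088 0.091] zmax 0.013 reach 0.65
red 167 fit [ 0.4523 -0.0749] r 0.031 mid [ 0.4521 -0.075 ] ext [0.064 0.064] zmax 0.0483 reach 0.458
pink 133 fit [ 0.5627 -0.1026] r 0.0241 mid [ 0.5631 -0.1022] ext [0.05 0.05] zmax 0.0732 reach 0.572
bluerim 133 fit [ 0.6605 -0.1025] r 0.0219 mid [ 0.6621 -0.1039] ext [0.05 0.05] zmax 0.074 reach 0.668
grey 110 fit [ 0.6623 -0.1029] r 0.0182 mid [ 0.662  -0.1028] ext [0.038 0.039] zmax 0.1028 reach 0.67
lidflange 293 fit [ 0.4015 -0.229 ] r 0.0177 mid [ 0.4012 -0.2289] ext [0.045 0.044] zmax 0.0158 reach 0.462
lidknob 64 fit [ 0.4019 -0.2279] r 0.0063 mid [ 0.4022 -0.2278] ext [0.016 0.015] zmax 0.0428 reach 0.462
yA 150 fit [0.6744 0.4416] r 0.0241 mid [0.6742 0.4417] ext [0.051 0.051] zmax 0.0747 reach 0.806
yB 146 fit [0.6715 0.3253] r 0.0242 mid [0.6714 0.3262] ext [0.051 0.052] zmax 0.073 reach 0.746
yC 144 fit [0.5621 0.3712] r 0.0241 mid [0.5617 0.3715] ext [0.05  0.052] zmax 0.0746 reach 0.674
bottle 81 fit [0.6527 0.1378] r 0.0069 mid [0.6533 0.138 ] ext [0.018 0.019] zmax 0.0874 reach 0.667
jar 430 fit [0.4042 0.246 ] r 0.0164 mid [0.4039 0.2462] ext [0.043 0.045] zmax 0.0641 reach 0.473
```

step_arm --series '[-2,0.6,2.2,1,1,-4,1,4.4,2,1,-5.5,1.5,6.2,3,1,-7.49,2,8.25,3.3,1,-7.49,2,8.25,3.3,1,-7.49,2,8.25,3.3,1,-7.49,2,8.25,3.3,1,-7.49,2,8.25,3.3,1,-7.49,2,8.25,3.3,1,-7.49,2,8.25,3.3,1,-7.49,2,8.25,3.3,1,-7.49,2,8.25,3.3,1,-7.49,2,8.25,3.3,1,-7.49,2,8.25,3.3,1,-7.49,2,8.25,3.3,1,-7.49,2,8.25,3.3,1,-7.49,2,8.25,3.3,1,-7.49,2,8.25,3.3,1]' --newtons 15

```text
clock: 1.95
tool_pos: [0.4523, -0.0754, 0.2028]
orientation: [-1.571, 0.001, -1.572]
contact_force: [0.7, -0.3, -0.1]
gripper_width: 0.0879
```

```bash
python3 - <<'E'
from h import *
im,P=cloud("wrist"); cv2.imwrite("pics/w1.png",im)
hsv=cv2.cvtColor(im,cv2.COLOR_BGR2HSV)
m=((hsv[...,0]<8)|(hsv[...,0]>172))&(hsv[...,1]>150)&(P[...,2]>.041)&(P[...,2]<.05)
q=P[m]; print(len(q),circ(q),(q.min(0)+q.max(0))/2,q.max(0)-q.min(0))
E
```

```text
1149 (array([ 0.45195443, -0.07251493]), np.float64(0.030785019813122264)) [ 0.45162466 -0.07274976  0.04358969] [0.06515977 0.06398058 0.00513048]
```

View pics/w1.png

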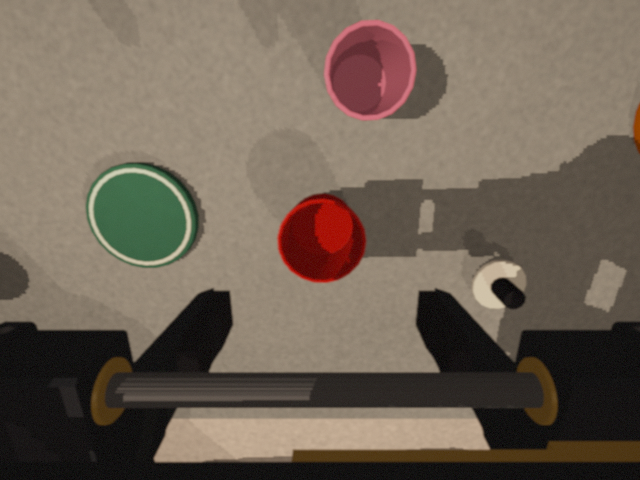

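The wrist view shows the red cup at (322,238), centred between the fingers (tips at 232 and 417), and it agrees with the top view within 2 mm. I'll grasp it and lift.

step_arm --series '[0,0.6,0,0,1,0,1.2,0,0,1,0,1.8,0,0,1,0,2.2,0,0,1,0,2.45,0,0,1,0,2.6,0,0,1,0,2.6,0,0,1,0,2.6,0,0,0.5,0,2.6,0,0,0.5,0,2.6,0,0,0.5,0,2.6,0,0,0.5,0,2.6,0,0,0.5,0,2.6,0,0,0.5,0,2.6,0,0,0.5,0,2.4,0,0,0.5,0,2.1,0,0,0.5,0,1.8,0,0,0.5,0,1.5,0,0,0.5,0,1.5,0,0,0.5]' --newtons 15

```text
clock: 3.9
tool_pos: [0.4535, -0.0757, 0.1298]
orientation: [-1.567, -0.001, -1.572]
contact_force: [0.5, 0.7, -0.4]
gripper_width: 0.063
```

step_arm --series '[-0.6,0,0,0,0.5,-1.2,0,0.1,0,0.5,-1.8,0,0.15,0,0.5,-2.4,0,0.15,0,0.5,-2.8,0,0.15,0,0.5,-2.98,0,0.15,0,0.5,-2.98,0.2,0.15,0,0.5,-2.98,0.5,0.15,0,0.5,-2.98,0.75,0.15,0,0.5,-2.98,0.85,0.15,0,0.5,-2.98,0.9,0.15,0,0.5,-2.98,0.93,0.15,0,0.5,-2.98,0.93,0.15,0,0.5]'

```text
clock: 5.2
tool_pos: [0.4616, 0.0729, 0.0836]
orientation: [-1.567, -0.001, -1.572]
contact_force: [-0.2, 0.7, -0.7]
gripper_width: 0.0623
```

```bash
python3 - <<'E'
from h import *
im,P=cloud("wrist"); cv2.imwrite("pics/w2.png",im[:,:])
E
```

```text
(no output)
```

View pics/w2.png

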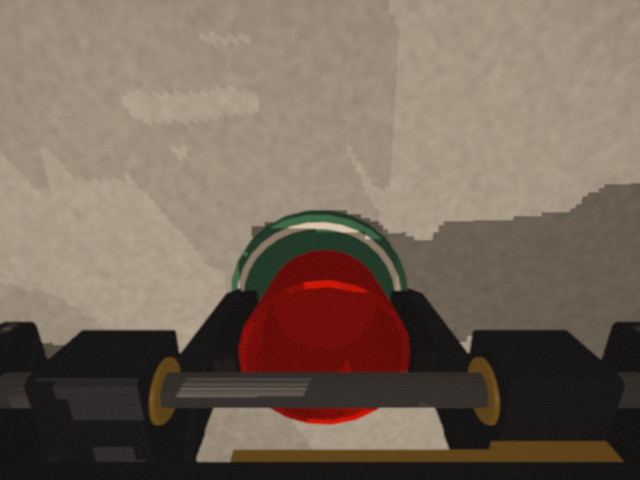

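The red cup (rim around 324,350) is upright and centred over the green stand. I'll release it and rise.

step_arm --series '[0,0.03,0,0,0.7,0,0.03,0,0,0.75,0,0.03,0,0,0.85,0,0.03,0,0,1,0,0.03,0,0,1,0,0.03,0,0,1,0,-0.3,0,0,1,0,-0.8,0,0,1,0,-1.5,0,0,1,0,-2.3,0,0,1,0,-2.8,0,0,1,0,-2.8,0,0,1,0,-2.8,0,0,1]'

```text
clock: 6.55
tool_pos: [0.4611, 0.0731, 0.2236]
orientation: [-1.565, -0.001, -1.572]
contact_force: [-0.3, -0.1, -0.1]
gripper_width: 0.0882
```

```bash
cat >> h.py <<'E'
def rim(P,xy,z0,z1,r=.045):
    m=(P[...,2]>z0)&(P[...,2]<z1)&(np.hypot(P[...,0]-xy[0],P[...,1]-xy[1])<r)
    q=P[m]
    if len(q)<10: print("few",len(q)); return
    print(len(q),"fit",circ(q)[0].round(4),circ(q)[1].round(4),"mid",((q.min(0)+q.max(0))/2)[:2].round(4),"ext",(q.max(0)-q.min(0)).round(4),"zmed",np.median(q[:,2]).round(4),"zmax",q[:,2].max().round(4))
E
python3 - <<'E'
from h import *
for n in("wrist","top"):
    im,P=cloud(n); print(n); rim(P,(.461,.0735),.05,.061); rim(P,(.461,.0735),.007,.013,.05)
E
```

```text
wrist
1220 fit [0.4608 0.0739] 0.0309 mid [0.4605 0.0739] ext [0.0653 0.065  0.0063] zmed 0.054 zmax 0.0563
3410 fit [0.4674 0.0773] 0.0317 mid [0.4685 0.0762] ext [0.0725 0.089  0.006 ] zmed 0.0099 zmax 0.013
top
few 0
few 0
```

step_arm --series '[-1,0,0.34,0,1,-2,0,0.68,0,1,-3,0,1,0,1,-4,0,1.35,0,1,-5,0,1.7,0,1,-5.96,0,2.02,0,1,-5.96,0,2.02,0,1,-5.96,0,2.02,0,1,-5.96,0,2.02,0,1,-5.96,0,2.02,0,1,-5.96,0,2.02,0,1]'

```text
clock: 7.75
tool_pos: [0.5615, 0.3696, 0.222]
orientation: [-1.569, -0.001, -1.574]
contact_force: [0.7, 0.5, 1.0]
gripper_width: 0.0883
```

```bash
python3 - <<'E'
from h import *
print(get_obs()["tool_pos"])
im,P=cloud("wrist"); rim(P,(.562,.3715),.064,.076); cv2.imwrite("pics/w3.png",im)
E
```

```text
[0.5615279  0.36963468 0.22201227]
1094 fit [0.5617 0.3745] 0.024 mid [0.5611 0.3747] ext [0.0514 0.0511 0.0072] zmed 0.0689 zmax 0.0712
```

step_arm --series '[-0.06,0.6,0,0,1,-0.06,1.2,0,0,1,-0.06,1.8,0,0,1,-0.06,2.1,0,0,1,-0.06,2.28,0,0,1,-0.06,2.28,0,0,1,-0.06,2.28,0,0,0.4,-0.06,2.28,0,0,0.4,-0.06,2.28,0,0,0.4,-0.06,2.28,0,0,0.4,-0.06,2.28,0,0,0.4,-0.06,2.28,0,0,0.4,-0.06,2.28,0,0,0.4,-0.06,2.28,0,0,0.4,-0.06,2,0,0,0.4,-0.06,1.6,0,0,0.4,-0.06,1,0,0,0.4,-0.06,0.4,0,0,0.4,-0.06,0,0,0,0.4,-0.06,0,0,0,0.4]'

```text
clock: 9.8
tool_pos: [0.5633, 0.3734, 0.2268]
orientation: [-1.563, 0.002, -1.574]
contact_force: [1.1, 0.6, 0.3]
gripper_width: 0.051
```

```bash
python3 - <<'E'
from h import *
o=get_obs();print(o["tool_pos"],o["gripper_width"])
im,P=cloud("wrist"); t=o["tool_pos"]; rim(P,t[:2],t[2]-.045,t[2]-.02); cv2.imwrite("pics/w4.png",im)
E
```

```text
[0.56325684 0.37344497 0.22682079] 0.05095642547265132
7096 fit [0.5665 0.3743] 0.0294 mid [0.5657 0.3743] ext [0.0457 0.0853 0.025 ] zmed 0.1882 zmax 0.2068
```

View pics/w4.png

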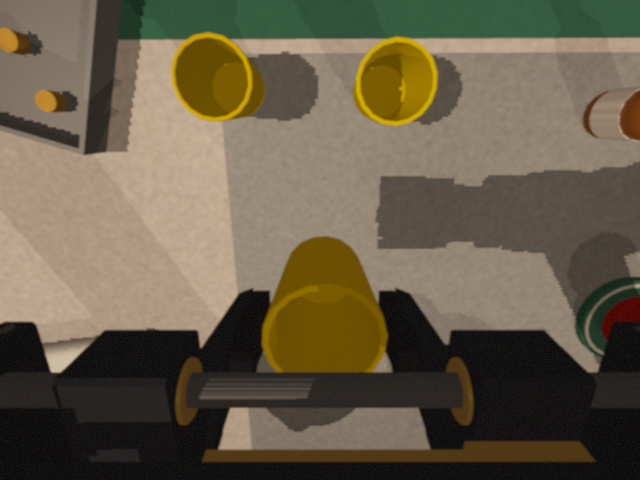

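The yellow cup is held, with its rim at (325,330) and its foot at (322,245). I'll check tilt from its near wall.

```bash
cat >> h.py <<'E'
def wall(im,P,o,h0,h1,mask):
    "outer wall facing the camera (world +x side): x(z) at y near tool"
    t=o["tool_pos"]; 
    for dy in (-.012,-.006,0,.006,.012):
        m=mask&(abs(P[...,1]-t[1]-dy)<.003)&(P[...,0]>t[0]+.012)&(P[...,0]<t[0]+.04)&(P[...,2]>h0)&(P[...,2]<h1)
        q=P[m]
        if len(q)>10: s=np.polyfit(q[:,2]-t[2],q[:,0]-t[0],1); print("dy",dy,len(q),"slope",s[0].round(3),"z range",(q[:,2].min()-t[2]).round(4),(q[:,2].max()-t[2]).round(4),"x at top",np.polyval(s,q[:,2].max()-t[2]).round(4))
E
python3 - <<'E'
from h import *
o=get_obs(); t=o["tool_pos"]
im,P=cloud("wrist"); hsv=cv2.cvtColor(im,cv2.COLOR_BGR2HSV)
wall(im,P,o,t[2]-.13,t[2]-.01,(abs(hsv[...,0].astype(int)-26)<7)&(hsv[...,1]>120))
E
```

```text
dy -0.012 630 slope 0.049 z range -0.1068 -0.0374 x at top 0.0207
dy -0.006 689 slope 0.04 z range -0.1072 -0.0378 x at top 0.0232
dy 0 713 slope 0.035 z range -0.1067 -0.0379 x at top 0.0241
dy 0.006 697 slope 0.034 z range -0.1064 -0.0376 x at top 0.0236
dy 0.012 684 slope 0.031 z range -0.1069 -0.038 x at top 0.0214
```

step_arm --series '[0.5,0,-0.15,0,0.4,1,0,-0.35,0,0.4,1.6,0,-0.55,0,0.4,2.2,0,-0.75,0,0.4,2.8,0,-0.95,0,0.4,3.4,0,-1.15,0,0.4,4,0,-1.35,0,0.4,4.6,0,-1.55,0,0.4,5.2,0,-1.75,0,0.4,5.7,0,-1.9,0,0.4,6.01,0,-2.02,0,0.4,6.01,0.5,-2.02,0,0.4,6.01,0.9,-2.02,0,0.4,6.01,0.9,-2.02,0,0.4]'

```text
clock: 11.3
tool_pos: [0.4565, 0.0724, 0.1733]
orientation: [-1.578, 0.0, -1.574]
contact_force: [0.2, -0.1, -1.0]
gripper_width: 0.0513
```

```bash
python3 - <<'E'
from h import *
o=get_obs(); t=o["tool_pos"]; print(t,o["gripper_width"])
im,P=cloud("wrist"); hsv=cv2.cvtColor(im,cv2.COLOR_BGR2HSV)
wall(im,P,o,t[2]-.13,t[2]-.01,(abs(hsv[...,0].astype(int)-26)<7)&(hsv[...,1]>120))
cv2.imwrite("pics/w5.png",im)
E
```

```text
[0.45649482 0.07239213 0.1732988 ] 0.05131514315869592
dy -0.012 635 slope 0.061 z range -0.1073 -0.0382 x at top 0.0203
dy -0.006 690 slope 0.052 z range -0.1086 -0.0383 x at top 0.0227
dy 0 711 slope 0.048 z range -0.1067 -0.0385 x at top 0.0237
dy 0.006 703 slope 0.046 z range -0.1075 -0.0384 x at top 0.0232
dy 0.012 676 slope 0.044 z range -0.1069 -0.038 x at top 0.021
```

View pics/w5.png

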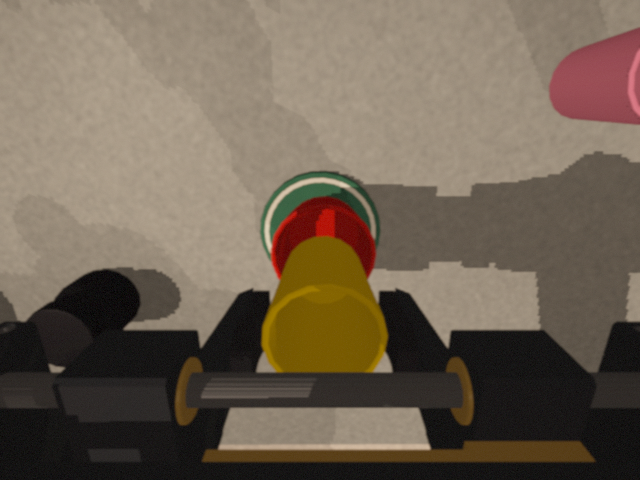

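The yellow cup is in front of the red one in the picture. The tool is 6 mm short in x, so I'll correct that and go down most of the way.

step_arm --series '[-0.01,0,0.06,0,0.4,-0.01,0,0.12,0,0.4,-0.01,0,0.12,0,0.4,-0.01,0.2,0.12,0,0.4,-0.01,0.3,0.12,0,0.4,-0.01,0.3,0.12,0,0.4,-0.01,0.3,0.12,0,0.4]'

```text
clock: 12.05
tool_pos: [0.4633, 0.073, 0.1596]
orientation: [-1.576, -0.0, -1.574]
contact_force: [1.1, 0.1, -0.1]
gripper_width: 0.0515
```

step_arm --series '[0,0.15,0,0,0.4,0,0.3,0,0,0.4,0,0.4,0,0,0.4,0,0.5,0,0,0.4,0,0.6,0,0,0.4,0,0.65,0,0,0.4,0,0.7,0,0,0.4,0,0.73,0,0,0.4,0,0.73,0,0,0.4]'

```text
clock: 12.95
tool_pos: [0.4632, 0.073, 0.1231]
orientation: [-1.576, -0.0, -1.574]
contact_force: [-0.2, 0.1, 0.1]
gripper_width: 0.0507
```

```bash
python3 - <<'E'
from h import *
o=get_obs(); t=o["tool_pos"]; print(t,o["contact_force"],o["gripper_width"])
im,P=cloud("wrist"); hsv=cv2.cvtColor(im,cv2.COLOR_BGR2HSV)
wall(im,P,o,t[2]-.13,t[2]-.01,(abs(hsv[...,0].astype(int)-26)<7)&(hsv[...,1]>120))
cv2.imwrite("pics/w6.png",im)
E
```

```text
[0.46316792 0.07297645 0.12305067] [-0.18527183  0.11260428  0.14652618] 0.05073626583001298
dy -0.012 535 slope 0.05 z range -0.0876 -0.0385 x at top 0.0202
dy -0.006 552 slope 0.04 z range -0.0828 -0.0382 x at top 0.0227
dy 0 563 slope 0.035 z range -0.0823 -0.0382 x at top 0.0237
dy 0.006 551 slope 0.033 z range -0.0823 -0.0384 x at top 0.0232
dy 0.012 559 slope 0.029 z range -0.0835 -0.0378 x at top 0.0209
```

step_arm --series '[0,0.02,0,0,0.6,0,0.02,0,0,0.7,0,0.02,0,0,0.85,0,0.02,0,0,1,0,0.02,0,0,1,0,-0.4,0,0,1,0,-1,0,0,1,0,-1.6,0,0,1,0,-2,0,0,1,0,-2.2,0,0,1,0,-2.2,0,0,1,0,-2.2,0,0,1]'

```text
clock: 14.2
tool_pos: [0.4633, 0.073, 0.2323]
orientation: [-1.577, 0.0, -1.574]
contact_force: [-0.5, 1.0, 0.3]
gripper_width: 0.0881
```

```bash
python3 - <<'E'
from h import *
o=get_obs(); print(o["tool_pos"])
im,P=cloud("wrist"); rim(P,(.461,.073),.079,.091);rim(P,(.461,.073),.05,.061)
cv2.imwrite("pics/w7.png",im)
E
```

```text
[0.46327635 0.0730003  0.2322753 ]
1057 fit [0.4623 0.0745] 0.0241 mid [0.4618 0.0743] ext [0.0516 0.0511 0.0067] zmed 0.083 zmax 0.0857
1182 fit [0.4653 0.0736] 0.0267 mid [0.4663 0.0737] ext [0.0534 0.0649 0.011 ] zmed 0.0543 zmax 0.061
```

View pics/w7.png

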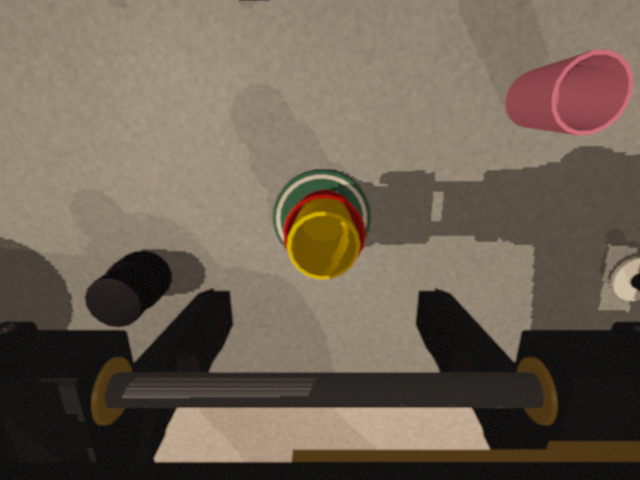

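The yellow cup is seated in the red one: rim at (324,243), z about 0.084, concentric with red. Next is the grey cup.

step_arm --series '[0.6,-0.36,0.7,0,1,1.2,-0.36,1.4,0,1,1.8,-0.36,2.1,0,1,2.4,-0.36,2.8,0,1,3,-0.36,3.4,0,1,3.52,-0.36,3.98,0,1,3.52,-0.36,3.98,0,1,3.52,-0.36,3.98,0,1,3.52,-0.36,3.98,0,1,3.52,-0.36,3.98,0,1,3.52,-0.36,3.98,0,1,3.52,-0.36,3.98,0,1]'

```text
clock: 15.45
tool_pos: [0.6614, -0.103, 0.249]
orientation: [-1.577, -0.0, -1.573]
contact_force: [-0.5, -0.2, -0.8]
gripper_width: 0.0882
```

```bash
python3 - <<'E'
from h import *
o=get_obs(); print(o["tool_pos"])
im,P=cloud("wrist"); rim(P,(.662,-.103),.094,.106); rim(P,(.662,-.103),.066,.073)
cv2.imwrite("pics/w8.png",im)
E
```

```text
[ 0.66135657 -0.10299852  0.24895317]
790 fit [ 0.6625 -0.1005] 0.0181 mid [ 0.6623 -0.1004] ext [0.0392 0.0385 0.0062] zmed 0.098 zmax 0.1002
720 fit [ 0.6651 -0.1009] 0.0213 mid [ 0.6666 -0.1005] ext [0.0419 0.0514 0.0069] zmed 0.0691 zmax 0.073
```

View pics/w8.png

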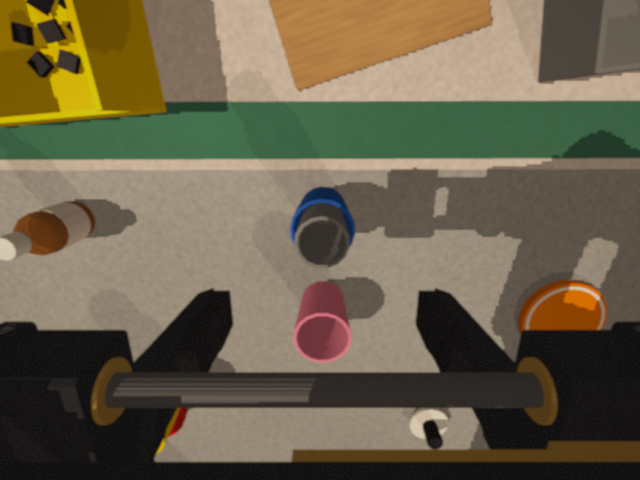

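step_arm --series '[-0.03,0.5,0.02,0,1,-0.03,1,0.02,0,1,-0.03,1.5,0.02,0,1,-0.03,2,0.02,0,1,-0.03,2.2,0.02,0,1,-0.03,2.24,0.02,0,1,-0.03,2.24,0.02,0,1,-0.03,2.24,0.02,0,0.3,-0.03,2.24,0.02,0,0.3,-0.03,2.24,0.02,0,0.3,-0.03,2.24,0.02,0,0.3,-0.03,2.24,0.02,0,0.3,-0.03,2.24,0.02,0,0.3,-0.03,2.24,0.02,0,0.3,-0.03,2.24,0.02,0,0.3,-0.03,2.24,0.02,0,0.3]'

```text
clock: 17.1
tool_pos: [0.6617, -0.1016, 0.1369]
orientation: [-1.577, 0.0, -1.573]
contact_force: [0.0, -0.1, 0.2]
gripper_width: 0.0382
```

step_arm --series '[0,-0.1,0,0,0.3,0,-0.25,0,0,0.3,0,-0.45,0,0,0.3,0,-0.7,0,0,0.3,0,-1,0,0,0.3,0,-1.3,0,0,0.3,0,-1.6,0,0,0.3,0,-1.9,0,0,0.3,0,-2.2,0,0,0.3,0,-2.4,0,0,0.3,0,-2.5,0,0,0.3,0,-2.5,0,0,0.3,0,-2.5,0,0,0.3]'

```text
clock: 18.4
tool_pos: [0.6622, -0.1015, 0.2612]
orientation: [-1.578, 0.0, -1.573]
contact_force: [-0.3, -0.0, -1.1]
gripper_width: 0.038
```

```bash
python3 - <<'E'
from h import *
o=get_obs(); t=o["tool_pos"]; print(t,o["orientation"],o["gripper_width"])
im,P=cloud("wrist"); rim(P,(.662,-.103),.060,.073)
wall(im,P,o,t[2]-.16,t[2]-.01,P[...,2]>.1)
cv2.imwrite("pics/w9.png",im)
E
```

```text
[ 0.6622255  -0.10153551  0.26123894] [-1.57831433e+00  3.16895005e-04 -1.57347306e+00] 0.038036375018349604
632 fit [ 0.6625 -0.1007] 0.0239 mid [ 0.6663 -0.1009] ext [0.042  0.0512 0.0109] zmed 0.0688 zmax 0.0709
dy -0.012 580 slope 0.024 z range -0.131 -0.037 x at top 0.0147
dy -0.006 882 slope 0.034 z range -0.133 -0.037 x at top 0.0182
dy 0 908 slope 0.031 z range -0.1333 -0.0371 x at top 0.0195
dy 0.006 900 slope 0.03 z range -0.1328 -0.0374 x at top 0.0187
dy 0.012 780 slope 0.026 z range -0.1342 -0.0373 x at top 0.0157
```

View pics/w9.png

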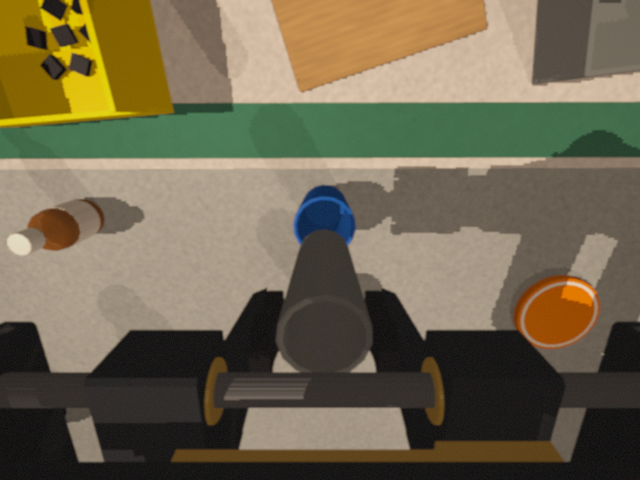

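The grey cup is out and held upright, and the blue cup stayed at (325,215) on the bench. I'll carry grey to above the nest.

step_arm --series '[-0.3,0,-0.35,0,0.3,-0.7,0,-0.8,0,0.3,-1.1,0,-1.25,0,0.3,-1.5,0,-1.7,0,0.3,-1.9,0,-2.15,0,0.3,-2.3,0,-2.6,0,0.3,-2.7,0,-3.1,0,0.3,-3.1,0,-3.5,0,0.3,-3.4,0,-3.85,0,0.3,-3.5,0,-3.99,0,0.3,-3.5,0,-3.99,0,0.3,-3.5,0.3,-3.99,0,0.3,-3.5,0.5,-3.99,0,0.3,-3.5,0.5,-3.99,0,0.3,-3.5,0.5,-3.99,0,0.3]'

```text
clock: 19.95
tool_pos: [0.4632, 0.0736, 0.2373]
orientation: [-1.58, 0.001, -1.574]
contact_force: [1.5, 0.1, -0.4]
gripper_width: 0.0382
```

```bash
python3 - <<'E'
from h import *
o=get_obs(); t=o["tool_pos"]; print(t,o["orientation"],o["gripper_width"])
im,P=cloud("wrist"); rim(P,(.462,.0735),.078,.088)
wall(im,P,o,t[2]-.145,t[2]-.01,P[...,2]>.095)
cv2.imwrite("pics/w10.png",im)
E
```

```text
[0.46319684 0.07357779 0.23732479] [-1.57970676e+00  5.05121161e-04 -1.57422888e+00] 0.03817669142416826
683 fit [0.4626 0.0745] 0.024 mid [0.4677 0.0746] ext [0.0398 0.0513 0.007 ] zmed 0.0831 zmax 0.085
dy -0.012 563 slope 0.024 z range -0.1326 -0.0371 x at top 0.0146
dy -0.006 888 slope 0.036 z range -0.132 -0.0374 x at top 0.0181
dy 0 914 slope 0.032 z range -0.1328 -0.0371 x at top 0.0194
dy 0.006 900 slope 0.031 z range -0.1333 -0.0371 x at top 0.0186
dy 0.012 772 slope 0.027 z range -0.1319 -0.0372 x at top 0.0156
```

View pics/w10.png

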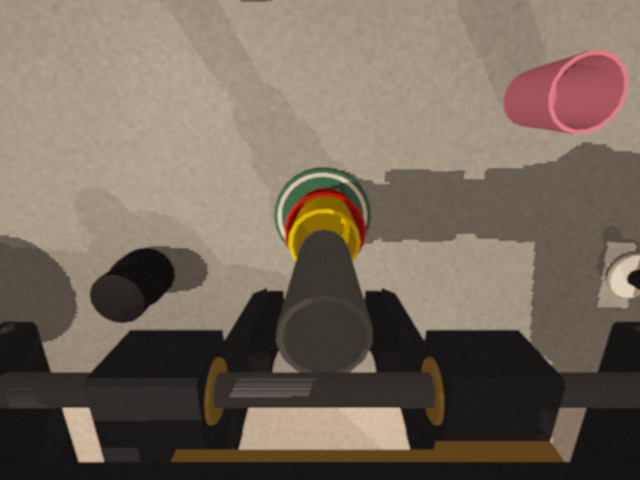

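step_arm --series '[0,0.2,0,0,0.3,0,0.4,0,0,0.3,0,0.6,0,0,0.3,0,0.75,0,0,0.3,0,0.9,0,0,0.3,0,1.05,0,0,0.3,0,1.2,0,0,0.3,0,1.35,0,0,0.3,0,1.5,0,0,0.3,0,1.6,0,0,0.3,0,1.66,0,0,0.3,0,1.68,0,0,0.3,0,1.68,0,0,0.3]'

```text
clock: 21.3
tool_pos: [0.4627, 0.0737, 0.1537]
orientation: [-1.579, 0.0, -1.574]
contact_force: [0.3, -0.6, -0.4]
gripper_width: 0.0379
```

```bash
python3 - <<'E'
from h import *
o=get_obs(); t=o["tool_pos"]; print(t,o["orientation"],o["contact_force"],o["gripper_width"])
im,P=cloud("wrist"); rim(P,(.4625,.0735),.078,.088,.03)
wall(im,P,o,t[2]-.145,t[2]-.01,P[...,2]>.09)
E
```

```text
[0.46274958 0.07369744 0.1537425 ] [-1.57877226e+00  4.75753557e-04 -1.57413524e+00] [ 0.27071494 -0.56967539 -0.36410261] 0.03794242499676254
2237 fit [0.4668 0.0745] 0.0193 mid [0.4671 0.0746] ext [0.0416 0.0494 0.01  ] zmed 0.083 zmax 0.088
dy -0.012 363 slope 0.006 z range -0.0637 -0.0372 x at top 0.0146
dy -0.006 445 slope -0.007 z range -0.0636 -0.0373 x at top 0.0178
dy 0 453 slope -0.005 z range -0.0636 -0.0371 x at top 0.0191
dy 0.006 451 slope -0.008 z range -0.0636 -0.0374 x at top 0.0183
dy 0.012 423 slope -0.006 z range -0.0637 -0.0369 x at top 0.0154
```

step_arm --series '[0,0.03,0,0,0.3,0,0.05,0,0,0.3,0,0.05,0,0,0.3,0,0.05,0,0,0.45,0,0.05,0,0,0.6,0,0.05,0,0,0.8,0,0.05,0,0,1,0,0.05,0,0,1,0,-0.4,0,0,1,0,-1,0,0,1,0,-1.6,0,0,1,0,-2.2,0,0,1,0,-2.2,0,0,1,0,-2.2,0,0,1]'

```text
clock: 22.75
tool_pos: [0.4639, 0.0736, 0.2643]
orientation: [-1.577, 0.0, -1.574]
contact_force: [-0.6, 0.7, -0.5]
gripper_width: 0.0881
```

```bash
python3 - <<'E'
from h import *
o=get_obs(); print(o["tool_pos"])
im,P=cloud("wrist"); rim(P,(.4625,.0735),.105,.125,.03); rim(P,(.4625,.0735),.079,.090,.035)
cv2.imwrite("pics/w11.png",im)
E
```

```text
[0.46390111 0.07363625 0.26425947]
922 fit [0.4637 0.0749] 0.018 mid [0.4632 0.075 ] ext [0.0397 0.0387 0.0098] zmed 0.1118 zmax 0.1149
869 fit [0.4659 0.0744] 0.0207 mid [0.4671 0.0742] ext [0.041  0.0509 0.011 ] zmed 0.0832 zmax 0.09
```

View pics/w11.png

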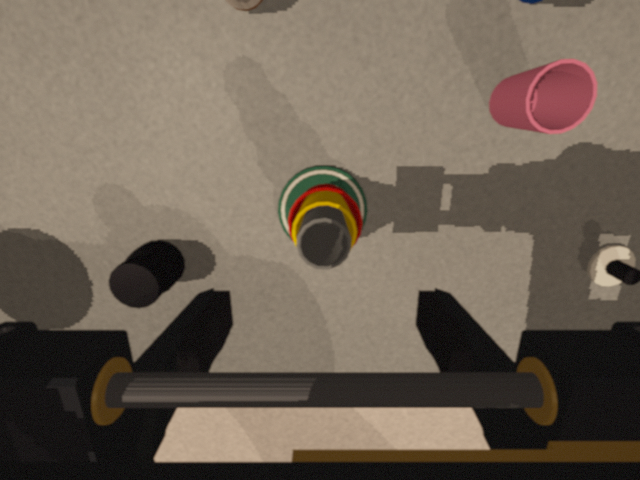

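The grey cup is seated: rim at (324,238), z about 0.112. Next, the lid.

step_arm --series '[1,0,-0.2,0,1,2,0,-0.4,0,1,3,0.3,-0.6,0,1,4,0.6,-0.8,0,1,5,0.9,-1,0,1,6.03,1.2,-1.24,0,1,6.03,1.2,-1.24,0,1,6.03,1.2,-1.24,0,1,6.03,1.2,-1.24,0,1,6.03,1.2,-1.24,0,1,6.03,1.2,-1.24,0,1]'

```text
clock: 23.9
tool_pos: [0.4001, -0.2264, 0.2036]
orientation: [-1.579, 0.001, -1.572]
contact_force: [-0.1, 0.2, -0.0]
gripper_width: 0.0883
```

```bash
python3 - <<'E'
from h import *
o=get_obs(); print(o["tool_pos"],o["orientation"])
im,P=cloud("wrist"); rim(P,(.402,-.228),.008,.018,.035); rim(P,(.402,-.228),.035,.045,.025)
E
```

```text
[ 0.40012608 -0.22639377  0.20363029] [-1.57919968e+00  6.03099803e-04 -1.57211199e+00]
1791 fit [ 0.4002 -0.2261] 0.0177 mid [ 0.4006 -0.2262] ext [0.0457 0.0451 0.0099] zmed 0.0123 zmax 0.0179
419 fit [ 0.4011 -0.2261] 0.0063 mid [ 0.4007 -0.2261] ext [0.0177 0.0174 0.0056] zmed 0.0381 zmax 0.0406
```

step_arm --series '[0,0.6,0.02,0,1,0,1.2,0.02,0,1,0,1.8,0.02,0,1,0,2.2,0.02,0,0.6,0,2.4,0.02,0,0.5,0,2.45,0.02,0,0.5,0,2.45,0.02,0,0.5,0,2.45,0.02,0,0,0,2.45,0.02,0,0,0,2.45,0.02,0,0,0,2.45,0.02,0,0,0,2.45,0.02,0,0,0,2.45,0.02,0,0,0,2.45,0.02,0,0,0,2.2,0.02,0,0,0,1.6,0.02,0,0,0,0.8,0.02,0,0,0,0,0.02,0,0,0,0,0.02,0,0,0,0,0.02,0,0]'

```text
clock: 25.95
tool_pos: [0.4015, -0.2268, 0.205]
orientation: [-1.577, -0.002, -1.572]
contact_force: [0.0, -0.1, -0.9]
gripper_width: 0.0169
```

```bash
python3 - <<'E'
from h import *
o=get_obs(); t=o["tool_pos"]; print(t,o["orientation"],o["gripper_width"])
im,P=cloud("wrist"); cv2.imwrite("pics/w12.png",im)
m=(im.min(-1)>110)&(np.hypot(P[...,0]-t[0],P[...,1]-t[1])<.04)&(P[...,2]>t[2]-.085)&(P[...,2]<t[2]-.05)
q=P[m]; print(len(q),(q.min(0)-t).round(4),(q.max(0)-t).round(4))
top=q[:,:]; A=np.c_[q[:,:2]-t[:2],np.ones(len(q))]; print(np.linalg.lstsq(A,q[:,2]-t[2],rcond=None)[0].round(4))
E
```

```text
[ 0.40152636 -0.22681036  0.20501329] [-1.57698181 -0.00164425 -1.57204322] 0.016894232039079922
30 [ 0.007  -0.0207 -0.0697] [ 0.0157 -0.0005 -0.0677]
[ 0.2396 -0.0739 -0.0725]
```

View pics/w12.png

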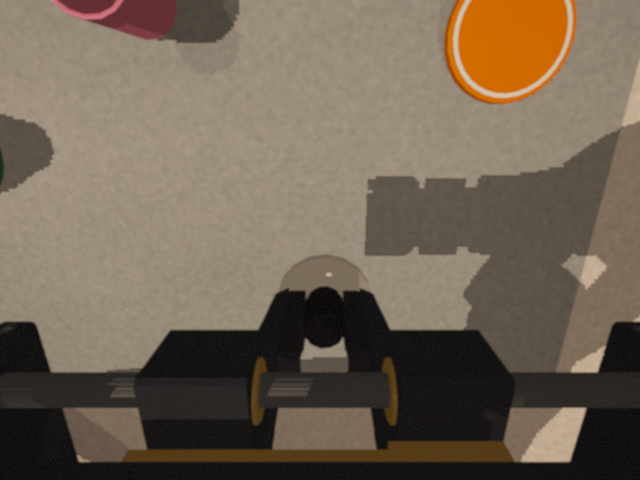

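The lid is held by its knob at (325,317), with the flange level at (325,270). I'll carry it over the nest.

step_arm --series '[-0.4,-0.3,0.1,0,0,-1,-0.6,0.2,0,0,-1.6,-0.6,0.35,0,0,-2.3,-0.6,0.5,0,0,-3,-0.6,0.65,0,0,-3.7,-0.6,0.8,0,0,-4.4,-0.6,0.95,0,0,-5,-0.6,1.1,0,0,-5.6,-0.6,1.2,0,0,-6.02,-0.6,1.24,0,0,-6.02,-0.6,1.24,0,0,-6.02,-0.6,1.24,0,0,-6.02,-0.6,1.24,0,0,-6.02,-0.6,1.24,0,0]'

```text
clock: 27.4
tool_pos: [0.4633, 0.0738, 0.2328]
orientation: [-1.58, 0.0, -1.573]
contact_force: [0.6, 0.5, -1.6]
gripper_width: 0.0172
```

```bash
python3 - <<'E'
from h import *
o=get_obs(); t=o["tool_pos"]; print(t,o["orientation"],o["gripper_width"])
im,P=cloud("wrist"); cv2.imwrite("pics/w13.png",im)
m=(np.hypot(P[...,0]-t[0],P[...,1]-t[1])<.03)&(P[...,2]>t[2]-.078)&(P[...,2]<t[2]-.06)
q=P[m]; print(len(q),(q.min(0)-t).round(4),(q.max(0)-t).round(4))
if len(q)>20: A=np.c_[q[:,:2]-t[:2],np.ones(len(q))]; print(np.linalg.lstsq(A,q[:,2]-t[2],rcond=None)[0].round(4))
rim(P,(.4635,.074),.107,.119,.03)
E
```

```text
[0.46329914 0.07380101 0.2328308 ] [-1.57998815e+00  3.74100892e-04 -1.57346364e+00] 0.017211160602464217
2974 [ 0.002  -0.0214 -0.074 ] [ 0.0234  0.0232 -0.06  ]
[-0.2454 -0.0076 -0.0651]
561 fit [0.4638 0.0748] 0.018 mid [0.4715 0.075 ] ext [0.0229 0.0391 0.0069] zmed 0.112 zmax 0.1141
```

View pics/w13.png

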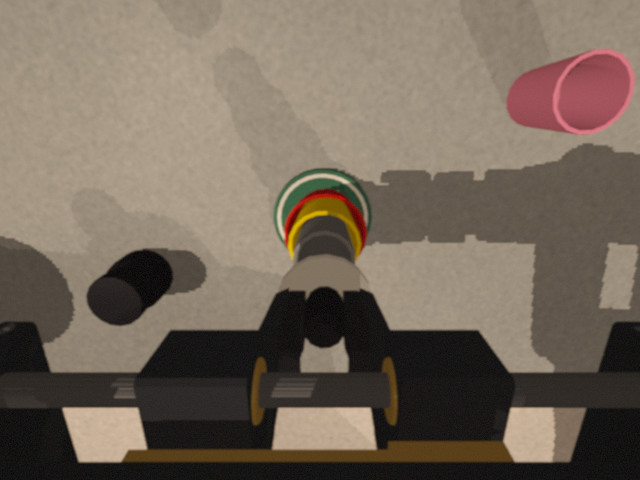

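step_arm --series '[-0.01,0.15,0.01,0,0,-0.01,0.3,0.01,0,0,-0.01,0.4,0.01,0,0,-0.01,0.5,0.01,0,0,-0.01,0.6,0.01,0,0,-0.01,0.7,0.01,0,0,-0.01,0.8,0.01,0,0,-0.01,0.87,0.01,0,0,-0.01,0.91,0.01,0,0,-0.01,0.91,0.01,0,0]'

```text
clock: 28.45
tool_pos: [0.4634, 0.0744, 0.1872]
orientation: [-1.58, 0.0, -1.574]
contact_force: [0.5, -0.2, -0.5]
gripper_width: 0.0172
```

```bash
python3 - <<'E'
from h import *
o=get_obs(); t=o["tool_pos"]; print(t,o["contact_force"],o["gripper_width"])
im,P=cloud("wrist"); cv2.imwrite("pics/w14.png",im[200:400,200:450])
for dy in(-.013,0,.013):
  m=(abs(P[...,1]-t[1]-dy)<.003)&(P[...,0]>t[0]+.016)&(P[...,0]<t[0]+.03)&(P[...,2]>t[2]-.1)&(P[...,2]<t[2]-.06)
  q=P[m]; print(dy,len(q),np.percentile(q[:,2],[5,50,95]).round(4) if len(q) else 0)
E
```

```text
[0.46336772 0.07436677 0.1872436 ] [ 0.52708254 -0.22437045 -0.46986179] 0.017155083155329306
-0.013 85 [0.1149 0.1179 0.119 ]
0 330 [0.0898 0.1173 0.1189]
0.013 114 [0.1139 0.1177 0.119 ]
```

step_arm --series '[0,0.02,0,0,0,0,0.02,0,0,0.3,0,0.02,0,0,0.5,0,0.02,0,0,0.7,0,0.02,0,0,0.7,0,-0.4,0,0,0.8,0,-0.9,0,0,1,0,-1.5,0,0,1,0,-1.8,0,0,1,0,-1.8,0,0,1,0,-1.8,0,0,1]'

```text
clock: 29.6
tool_pos: [0.4641, 0.0743, 0.2771]
orientation: [-1.58, 0.0, -1.574]
contact_force: [0.1, 0.0, 0.3]
gripper_width: 0.088
```

```bash
python3 - <<'E'
from h import *
o=get_obs(); print(o["tool_pos"])
im,P=cloud("wrist"); rim(P,(.4635,.074),.113,.121,.035); rim(P,(.4635,.074),.138,.15,.03);rim(P,(.4625,.0735),.079,.090,.035)
cv2.imwrite("pics/w15.png",im)
E
```

```text
[0.46414982 0.07430738 0.27709558]
2142 fit [0.4638 0.0751] 0.0178 mid [0.4642 0.0753] ext [0.0456 0.045  0.0078] zmed 0.1174 zmax 0.1208
551 fit [0.4647 0.0751] 0.0064 mid [0.4642 0.0753] ext [0.0175 0.0168 0.0072] zmed 0.1432 zmax 0.1454
449 fit [0.4616 0.0745] 0.0237 mid [0.4729 0.0745] ext [0.0298 0.0507 0.011 ] zmed 0.0832 zmax 0.09
```

View pics/w15.png

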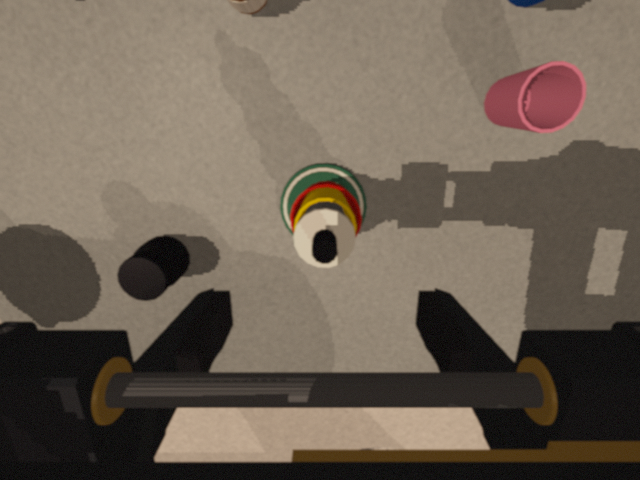

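The lid is seated: flange z 0.117, knob top 0.143, concentric with the grey cup. Now the blue cup.

step_arm --series '[0.6,0,0.7,0,1,1.2,0,1.4,0,1,1.8,0,2.1,0,1,2.4,0.4,2.8,0,1,3,0.8,3.4,0,1,3.52,1,3.97,0,1,3.52,1,3.97,0,1,3.52,1,3.97,0,1,3.52,1,3.97,0,1,3.52,1,3.97,0,1,3.52,1,3.97,0,1]'

```text
clock: 30.75
tool_pos: [0.661, -0.1012, 0.2253]
orientation: [-1.58, 0.0, -1.572]
contact_force: [-0.2, 0.2, 0.3]
gripper_width: 0.088
```

```bash
python3 - <<'E'
from h import *
o=get_obs(); print(o["tool_pos"])
im,P=cloud("wrist"); rim(P,(.6625,-.101),.064,.076,.035)
E
```

```text
[ 0.66104127 -0.10122162  0.22530108]
1078 fit [ 0.6622 -0.1007] 0.0241 mid [ 0.6618 -0.1006] ext [0.0512 0.0511 0.0074] zmed 0.0689 zmax 0.0714
```

step_arm --series '[0,0.6,0.02,0,1,0,1.2,0.02,0,1,0,1.8,0.02,0,1,0,2.3,0.02,0,1,0,2.6,0.02,0,1,0,2.76,0.02,0,1,0,2.76,0.02,0,1,0,2.76,0.02,0,0.4,0,2.76,0.02,0,0.4,0,2.76,0.02,0,0.4,0,2.76,0.02,0,0.4,0,2.76,0.02,0,0.4,0,2.76,0.02,0,0.4,0,2.76,0.02,0,0.4,0,2.5,0.02,0,0.4,0,2,0.02,0,0.4,0,1.5,0.02,0,0.4,0,1,0.02,0,0.4,0,0.8,0.02,0,0.4,0,0.8,0.02,0,0.4]'

```text
clock: 32.8
tool_pos: [0.6627, -0.1016, 0.1876]
orientation: [-1.576, -0.001, -1.573]
contact_force: [0.6, 0.2, -0.8]
gripper_width: 0.0512
```

step_arm --series '[0.5,0,-0.25,0,0.4,1.1,0,-0.5,0,0.4,1.7,0,-0.8,0,0.4,2.3,0,-1.1,0,0.4,2.9,0,-1.35,0,0.4,3.5,0,-1.65,0,0.4,4.1,0,-1.95,0,0.4,4.7,0,-2.2,0,0.4,5.15,0,-2.43,0,0.4,5.15,0.2,-2.43,0,0.4,5.15,0.5,-2.43,0,0.4,5.15,0.8,-2.43,0,0.4,5.15,1.1,-2.43,0,0.4,5.15,1.4,-2.43,0,0.4,5.15,1.6,-2.43,0,0.4,5.15,1.6,-2.43,0,0.4,5.15,1.6,-2.43,0,0.4]'

```text
clock: 34.5
tool_pos: [0.5405, -0.3589, 0.1084]
orientation: [-1.576, -0.001, -1.572]
contact_force: [-0.6, -0.8, 0.1]
gripper_width: 0.0507
```

```bash
python3 - <<'E'
from h import *
o=get_obs(); t=o["tool_pos"]; print(t,o["gripper_width"])
im,P=cloud("wrist"); cv2.imwrite("pics/w16.png",im)
hsv=cv2.cvtColor(im,cv2.COLOR_BGR2HSV)
wall(im,P,o,.012,t[2]-.01,(abs(hsv[...,0].astype(int)-112)<10)&(hsv[...,1]>100))
m=(abs(hsv[...,0].astype(int)-12)<8)&(hsv[...,1]>150)&(P[...,2]<.02)&(np.hypot(P[...,0]-.541,P[...,1]+.36)<.06)
q=P[m]; print(q.max(0),q.min(0))
E
```

```text
[ 0.54052639 -0.358884    0.1084135 ] 0.05073176868409731
dy -0.012 974 slope 0.039 z range -0.0856 -0.0173 x at top 0.0222
dy -0.006 1048 slope 0.038 z range -0.0861 -0.0167 x at top 0.0249
dy 0 1072 slope 0.036 z range -0.0859 -0.0174 x at top 0.0257
dy 0.006 1045 slope 0.037 z range -0.0852 -0.0169 x at top 0.0252
dy 0.012 989 slope 0.039 z range -0.0851 -0.0173 x at top 0.0231
[ 0.58560746 -0.31391811  0.01184483] [ 0.52212235 -0.40459433 -0.00070016]
```

View pics/w16.png

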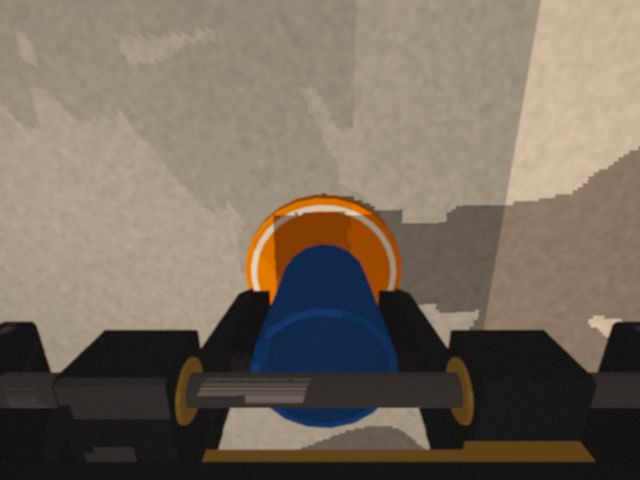

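The blue cup is upright and centred over the orange stand (foot at 325,250). I'll lower it 11 mm and release.

step_arm --series '[0,0.08,0,0,0.4,0,0.16,0,0,0.4,0,0.21,0,0,0.4,0,0.23,0,0,0.4,0,0.23,0,0,0.4,0,0.23,0,0,0.65,0,0.23,0,0,0.75,0,0.23,0,0,0.9,0,0.23,0,0,1,0,0.23,0,0,1,0,-0.3,0,0,1,0,-0.9,0,0,1,0,-1.5,0,0,1,0,-2.1,0,0,1,0,-2.7,0,0,1,0,-2.7,0,0,1,0,-2.7,0,0,1]'

```text
clock: 36.25
tool_pos: [0.5416, -0.3591, 0.2446]
orientation: [-1.575, -0.003, -1.572]
contact_force: [-0.5, -0.2, -0.7]
gripper_width: 0.0878
```

```bash
python3 - <<'E'
from h import *
print(get_obs()["tool_pos"])
im,P=cloud("wrist"); rim(P,(.541,-.359),.074,.086,.035)
im,P=cloud("scene"); cv2.imwrite("pics/s2.png",im)
for a,z0,z1,r in[((.4635,.074),.138,.15,.03),((.4635,.074),.113,.121,.035),((.541,-.36),.074,.086,.035)]: rim(P,a,z0,z1,r)
E
```

```text
[ 0.54157323 -0.35912097  0.24455603]
989 fit [ 0.5421 -0.3584] 0.0241 mid [ 0.5416 -0.3582] ext [0.0512 0.0511 0.0076] zmed 0.079 zmax 0.0816
41 fit [0.466  0.0744] 0.0072 mid [0.467  0.0738] ext [0.0218 0.0184 0.0106] zmed 0.1426 zmax 0.1487
141 fit [0.4656 0.0745] 0.0177 mid [0.4659 0.0744] ext [0.0455 0.0448 0.0078] zmed 0.1178 zmax 0.121
132 fit [ 0.5429 -0.3587] 0.0241 mid [ 0.5436 -0.3585] ext [0.0532 0.051  0.0096] zmed 0.0782 zmax 0.0837
```

View pics/s2.png

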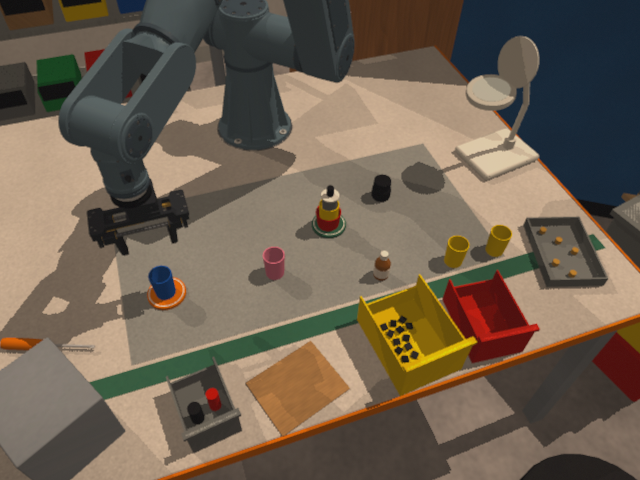

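The scene view shows the nest with its lid upright on the green stand (329,212). The blue cup is upright on the orange stand (163,283), the bottle (382,264) and jar (381,187) haven't moved, and the gripper is clear.

```bash
python3 -c "
from bench import *
print(close_job())"
```

```text
the job is handed in; nothing more can be done
None
```

I built the nest on the green stand in the order you gave (red, yellow, grey, lid), put the emptied blue cup on the orange stand, and handed the job in at about 36 s. The hand-in gave no verdict.

Last checks, all from the camera depth data:
- **Lid:** the flange top was at 0.117–0.118 m (0.118 expected) and the knob top at 0.143 m (0.144 expected). It sat within about 1 mm of the grey cup's axis.
- **Cups in the nest:** the yellow rim was at 0.083 m (0.084 expected) and the grey rim at 0.112 m (0.113 expected). All the cups in the nest were within about 4 mm of the stand's centre.
- **Blue cup:** it was within about 2 mm of the orange stand's centre, with its rim at 0.079 m (0.080 expected).
- **Everything else:** in the last scene picture the bottle and jar looked unmoved (I did not measure them again), everything stood upright, and the gripper was well clear.

No check failed. The cameras disagreed with each other by 2–3 mm on some positions, which is well inside the placing limits.

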